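# Put the bench tools away in their rests

### The job

Tidy the jeweller's bench: put each of the four loose steel tools - the doming cube, the large disc, the small disc and the grooved bar - into the wooden rest whose recess has its shape and size, lying flat on the floor of the recess with the same side up as now. Set each one down, do not drop it, and leave the little glass bottle standing where it is.

Things in the scene. Friction and masses are not known exactly. Their poses are not given: they have to be found in the camera images.
- doming_cube: Plain steel doming cube, 44 mm each way, about 0.65 kg, with a dark round hollow in its top and in each side. x and y are square to its side faces. Origin: centre of its underside; z up. Loose, stands flat on the bench.
- big_round: Plain steel disc (round bench anvil), 58 mm diameter, 32 mm high, about 0.65 kg. Origin: centre of its underside; z up. Loose, stands flat on the bench.
- small_round: Plain steel disc (small round stake), 38 mm diameter, 32 mm high, about 0.28 kg. Origin: centre of its underside; z up. Loose, stands flat on the bench.
- groove_bar: Plain steel bar with four dark grooves of different widths across its top, 32 mm wide (along its x) x 86 mm long (along its y) x 32 mm high, about 0.65 kg. Origin: centre of its underside; z up. Loose, stands flat on the bench.
- cube_rest: Fixed wooden block, 14 mm high, 84 x 84 mm; a recess 8 mm deep with a flat floor (grey-lined, 6 mm above the bench) is cut in its middle: a square, 54 x 54 mm, for the doming cube. Origin: under the centre of block and recess, at bench height; z up; x and y run along the sides of the square. Turned up to 26 degrees from square with the bench.
- big_rest: Fixed wooden block, 14 mm high, 96 x 96 mm; a recess 8 mm deep with a flat floor (grey-lined, 6 mm above the bench) is cut in its middle: a circle of 68 mm diameter, for the large disc. Origin: under the centre of block and recess, at bench height; z up; x and y run along the block's sides. Turned up to 26 degrees from square with the bench.
- small_rest: Fixed wooden block, 14 mm high, 76 x 76 mm; a recess 8 mm deep with a flat floor (grey-lined, 6 mm above the bench) is cut in its middle: a circle of 48 mm diameter, for the small disc. Origin: under the centre of block and recess, at bench height; z up; x and y run along the block's sides. Turned up to 26 degrees from square with the bench.
- bar_rest: Fixed wooden block, 14 mm high, 70 mm along x, 124 mm along y; a recess 8 mm deep with a flat floor (grey-lined, 6 mm above the bench) is cut in its middle: an oblong, 42 mm along x by 96 mm along y, for the grooved bar. Origin: under the centre of block and recess, at bench height; z up; y runs along the recess's length. Turned up to 26 degrees from square with the bench.
- flask: Small amber glass bottle with a white cap, 30 mm diameter, 60 mm high, standing loose between the tools and rests near the middle of the work area; not to be disturbed. Origin: centre of its underside; z up.
Not all that is in view belongs to the job. What is shaped like the doming_cube but purple or turquoise is not meant.

How it is judged:
By the outcome, as a careful person would: the job done as asked, in the order asked, and still so for the second after the job is handed in, with the robot touching nothing.
It also fails if it takes over 99 s, if anything falls off the work surface, if the arm or the gripper's body presses on something with over 40 N, if the wrist force passes 120 N, or if a joint passes its speed limit or range.

### The arm

A 6-joint arm with a two-finger parallel gripper is mounted at the origin on the work surface. World frame = base frame: x ahead of the robot, y to its left, z up, the work surface at z = 0. Lengths are in mm, angles in rad, forces in N, time in s.
With the tool pointing down it reaches from about 275 to 750 mm from the base axis. Payload 10.2 kg.
Tool frame: the origin (TCP) lies at the very end of the fingers, on their centre line; the grasp point (between the pads) lies 19 mm behind it (ctrl.hold_point_z is the distance from the TCP to the grasp point, in mm); z points along the fingers, y is the direction in which the jaws open and shut (so a half turn about z gives the same grasp; the last joint's range is limited). The gripper opens to 85 mm and grips with 20 to 120 N. Pads are 22 mm wide; open, the fingers measure 114 mm over their backs; the gripper's body (76 mm by 85 mm) begins 54 mm behind the grasp point. The pads swing forward as they close: fully open they stand 13 mm farther back than shut.
Start: joints at [-1.508, 0.313, 1.498, -0, 1.331, -0.223], TCP at [147.998, -503.714, 231.294] pointing down, gripper open.
Joint ranges: [-2.94, 2.94], [-0.97, 2.17], [0.19, 2.56], [-1.23, 4.37], [0.02, 3.11], [-2.88, 2.88]. Speed limits (rad/s): [2.39, 2.39, 3.01, 3.14, 3.14, 3.14].

### API

Orientations are given as a unit quaternion [w, x, y, z].
In Python, from rig import readout, cams, workorder, spotter, ctrl gives the robot as it stands.
- The arm moves only by the tool step_arm, never from a script. Its argument "plan" is text: rows parted by semicolons, each of 5 numbers parted by spaces: the shift along the tool's x, y, z in cm, then the turn about the tool's z in degrees, then the opening in per cent of the stroke, from 0 (shut) to 100 (fully open). In form: x y z twist gripper; .... A call has 1 to 10 rows; each row is the pose to reach, as a shift and turn from the pose commanded when the call began, along the tool's axes at that moment; what a row does not reach only later rows make up. A row lasts 1/10 s, in which the tool goes at most 50 mm and 8.59 degrees, less where a joint would pass 70% of its speed; a pose out of reach is approached as far as the arm can. A call with a gripper value outside its range is refused whole. The fingers move at their own pace and stop on an object; "grip_force" is the grip in N (left out, the last holds). Time passes only in rows, so rows that repeat a pose let the fingers close. It gives the time, the measured TCP pose, the force and the opening at its end, in the units of the state.
- readout.sense(): the state, without advancing time (a new reading comes with each control period).
- cams.capture(name): name is "side" or "top" or "wrist"; returns (picture, depth): 420x560x3 uint8, red, green, blue; 420x560 float32, mm along the optical axis (not along the pixel's ray), 0 where there is no reading.
- cams.camera_info(name): a dict with "vfov" (degrees; the focal length in pixels is half the picture's height over the tangent of half this angle, whatever the lens; pixels are square), "cx", "cy" (the principal point, pixels), "rvec" (rotation vector, rad) and "tvec" (3), from world to camera coordinates, as OpenCV has them. Camera axes: x right, y down, z forward; pixel columns grow to the right and rows downward; lengths in mm; the calibration is good to about 2 mm. A picture is of the moment at which its call begins: read the wrist's pose just before it. camera_info takes no time and is no camera call; for the wrist camera it gives the pose at the moment of the call.
- workorder.finish_job(): hands the job in, once; it reports no verdict.
Trained networks look in the newest picture that a camera, given by its name, has taken for a name from the list of things; names that differ only in an ending like _2 or _b are one class to them, and where a whole thing is asked for, a point or a joint stands for the part that bears it (a point fixed in the world has none). Each returns a list of dicts, best first, with "conf" (0 to 1); they miss things now and then, are a little off and sometimes report something else, mostly with a low value. They report only what shows in the picture. A call takes as long as a camera call. They do not tell look-alikes from the thing itself.
- spotter.regions_of(camera, target): "pixels" (420x560 bool, what is visible of it) and "extent" ([centre column, centre row, width, height] in pixels, round what is visible of it).
The state is a dict: "time_s": time; "joints": joint angles; "dq": joint speeds; "tau": joint torques, N m; "eef_pos": TCP position; "ee_rot": TCP orientation; "force": force on the tool from outside, world axes, zero at the start; "wrist_torque": the same for the moment, N m; "grip_width": opening from 0.0 (shut) to 1.0 (fully open).
Only numpy, scipy, OpenCV 4.12 (cv2) and the standard library are available. Lean on these libraries where they do the work, as an engineer would, in place of code of your own. Each camera call takes 0.05 s, during which the arm holds its last target. There are 200 camera calls.

## Working session

There is one attempt and no reset: what is moved stays moved. The work goes in short steps, Python scripts to look and compute and a tool call to move; the robot and the scene stay as the last step left them, time stands still between calls to the robot, and variables do not carry over. Pictures are saved under pics/ and viewed, about 12 in all and at most 16, crops included, and the job is handed in when it is done.

Besides the shell and the picture viewer there is one more tool, called after "Request:" as a command line: name --argument value ..., lists and objects as JSON in quotes. step_arm: Moves the arm, as the interface text tells. Its arguments: {"type":"object","properties":{"plan":{"type":"string"},"grip_force":{"type":"number"}},"required":["plan"]}

```bash
mkdir -p pics; cat > h.py <<'E'
import numpy as np, cv2
from rig import readout, cams, workorder, spotter, ctrl
def cam(name):
    i=cams.camera_info(name); f=210/np.tan(np.radians(i['vfov'])/2)
    R=cv2.Rodrigues(np.array(i['rvec'],float))[0]; return f,i['cx'],i['cy'],R,np.array(i['tvec'],float)
def to_world(c,u,v,d):
    f,cx,cy,R,t=c; u=np.asarray(u,float);v=np.asarray(v,float);d=np.asarray(d,float)
    P=np.stack([(u-cx)/f*d,(v-cy)/f*d,d],-1); return (P-t)@R
def plane(c,u,v,z):
    f,cx,cy,R,t=c; u=np.asarray(u,float);v=np.asarray(v,float)
    D=np.stack([(u-cx)/f,(v-cy)/f,np.ones_like(u)],-1)@R; C=-t@R
    return C+D*((z-C[2])/D[...,2])[...,None]
def proj(c,P):
    f,cx,cy,R,t=c; q=np.asarray(P,float)@R.T+t; return q[...,:2]/q[...,2:]*f+[cx,cy]
def save(n,img): cv2.imwrite('pics/'+n+'.png',img[:,:,::-1])
E
python3 - <<'E'
from h import *
print(readout.sense()['eef_pos'],readout.sense()['ee_rot'])
for n in('top','side'):
    im,d=cams.capture(n); c=cam(n); save(n+'0',im); np.savez(n+'0',im=im,d=d)
    print(n,c[0],'campos',-c[4]@c[3], cams.camera_info(n))
    v,u=np.mgrid[:420,:560]; W=to_world(c,u,v,d)
    if n=='top':
        for t in 'doming_cube big_round small_round groove_bar cube_rest big_rest small_rest bar_rest flask'.split():
            for r in spotter.regions_of(n,t):
                m=r['pixels']&(d>0); w=W[m]
                if len(w): print(t,round(r['conf'],2),np.round(r['extent']),m.sum(),np.round(np.median(w,0)),np.round(np.percentile(w[:,2],[5,95])))
E
```

```text
[ 147.99815106 -503.43941295  230.71348689] [-6.52709304e-04  9.89805657e-01  1.42423076e-01  4.67789759e-05]
top 451.9765160188683 campos [398.13537488   3.78023115 929.64562348] {'vfov': 49.84160385605524, 'cx': 278.4946113189387, 'cy': 199.63113666663327, 'rvec': array([ 2.10497474, -2.12460426,  0.22277381]), 'tvec': array([  4.69738281, 579.69768459, 828.67097283])}
doming_cube 0.95 [280. 138.  25.  32.] 574 [709.  -6.  44.] [ 6. 47.]
doming_cube 0.7 [341. 141.  25.  28.] 611 [ 709. -130.   44.] [ 4. 47.]
doming_cube 0.6 [218. 139.  30.  30.] 617 [710. 126.  44.] [ 7. 47.]
doming_cube 0.57 [241. 185.  26.  32.] 590 [618.  76.  44.] [11. 47.]
big_round 0.66 [322. 192.  31.  30.] 643 [599. -88.  32.] [17. 35.]
small_round 0.83 [332. 271.  22.  20.] 311 [ 445. -101.   32.] [12. 35.]
groove_bar 0.88 [236. 280.  48.  19.] 715 [428.  84.  33.] [29. 35.]
cube_rest 0.94 [145. 189.  50.  54.] 1722 [614. 277.  13.] [ 4. 17.]
big_rest 0.55 [416. 191.  58.  56.] 2154 [ 609. -291.   13.] [ 5. 17.]
big_rest 0.28 [237. 279.  44.  20.] 744 [428.  84.  33.] [29. 35.]
small_rest 0.87 [413. 276.  43.  47.] 1539 [ 428. -268.   13.] [ 5. 17.]
bar_rest 0.71 [140. 266.  69.  56.] 2157 [455. 274.  12.] [ 5. 16.]
flask 0.55 [284. 230.  14.  15.] 203 [523.  -5.  40.] [16. 62.]
side 417.21528905781696 campos [ 524.43631246 -609.81301917  664.22783859] {'vfov': 53.4356311454739, 'cx': 285.4945953183737, 'cy': 207.9283845513385, 'rvec': array([ 2.38425463, -0.14316031,  0.03681725]), 'tvec': array([-580.94405504,   61.77428337,  864.17123798])}
```

```bash
python3 - <<'E'
import cv2
a=cv2.imread('pics/top0.png')
cv2.imwrite('pics/top0c.png',cv2.resize(a[95:330,95:465],None,fx=2.15,fy=2.15,interpolation=cv2.INTER_CUBIC))
E
```

```text
(no output)
```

View pics/top0c.png

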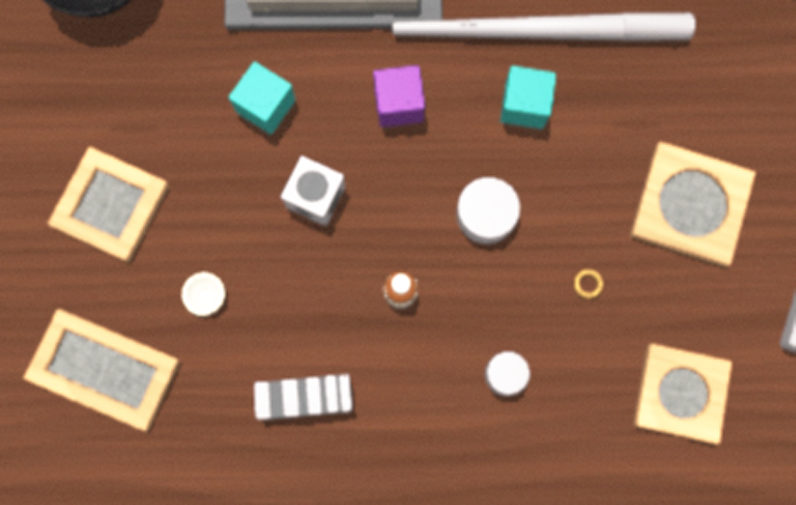

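View pics/side0.png

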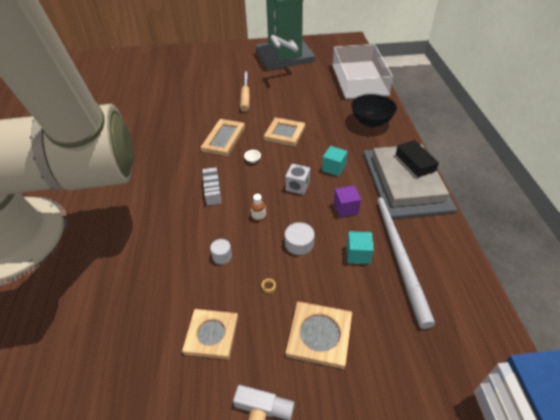

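The top view (2.15x crop) shows the true steel cube at crop (313,190), with the purple and turquoise cubes as decoys behind it. The big disc is at (488,210), the small disc at (507,373) and the bar at (303,397). The flask is at (400,288), with rests on the left (cube, bar) and right (big, small). The cream tin and brass ring aren't part of the job. Next I'll measure everything by known-shape fits.

```bash
cat > m.py <<'E'
from h import *
D=np.load('top0.npz'); im,d=D['im'],D['d']; c=cam('top')
v,u=np.mgrid[:420,:560]; W=to_world(c,u,v,d)
s=4
def rect(name,ctr,z,mask):
    P=plane(c,u[mask],v[mask],z)[:,:2].astype(np.float32)
    r=cv2.minAreaRect(P); print(name,'mean',P.mean(0).round(1),'rect',np.round(r[0],1),np.round(r[1],1),'ang',round(r[2],1),'n',mask.sum())
hsv=cv2.cvtColor(im,cv2.COLOR_RGB2HSV)
near=lambda p,r:(np.hypot(W[...,0]-p[0],W[...,1]-p[1])<r)
for n,p,z in [('cube',(618,76),44),('big',(599,-88),32),('small',(445,-101),32),('bar',(428,84),32),('flask',(523,-5),60)]:
    m=near(p,60)&(W[...,2]>z-7)&(W[...,2]<z+9)&(d>0)
    rect(n,p,z,m)
for n,p in [('cube_rest',(614,277)),('big_rest',(609,-291)),('small_rest',(428,-268)),('bar_rest',(455,274))]:
    g=hsv[...,1]; wood=(hsv[...,2]>150)&near(p,85)&(W[...,2]>5)&(g>50)
    q=wood.astype(np.uint8); q=cv2.morphologyEx(q,cv2.MORPH_OPEN,np.ones((2,2)))
    cs=max(cv2.findContours(q,0,1)[0],key=cv2.contourArea); f=np.zeros_like(q); cv2.drawContours(f,[cs],-1,1,-1)
    rect(n,p,14,f>0)
E
python3 m.py
```

```text
cube mean [621.   76.8] rect [620.8  76.8] [44.9 45.3] ang 64.1 n 484
big mean [602.  -89.4] rect [601.9 -89.6] [57.1 56.5] ang 88.7 n 627
small mean [ 447.2 -102.8] rect [ 447.3 -102.8] [35.7 35.1] ang 89.5 n 291
bar mean [427.6  85.1] rect [427.7  85.1] [32.  85.9] ang 4.6 n 725
flask mean [526.2  -5.3] rect [525.4  -6. ] [13.6 15.7] ang 89.5 n 55
cube_rest mean [611.5 274.1] rect [611.9 274.2] [86.7 84.4] ang 64.8 n 1653
big_rest mean [ 606.7 -291.2] rect [ 607.  -291.1] [98.  98.8] ang 71.0 n 2166
small_rest mean [ 425.9 -269. ] rect [ 426.3 -268.9] [78.3 76.5] ang 76.9 n 1518
bar_rest mean [452.8 272. ] rect [453.2 272.2] [126.1  70.1] ang 66.9 n 2215
```

```bash
cat > g.py <<'E'
import sys
from h import *
from scipy.spatial.transform import Rotation as Ro
s=readout.sense(); q=s['ee_rot']; R=Ro.from_quat([q[1],q[2],q[3],q[0]]).as_matrix()
yaw=np.degrees(np.arctan2(R[1,0],R[0,0]))
print('t',round(s['time_s'],2),'pos',np.round(s['eef_pos'],1),'yaw',round(yaw,1),'j6',round(s['joints'][5],2),'F',np.round(s['force'],1),'grip',round(s['grip_width']*85,1))
for a in sys.argv[1:]:
    x,y,z,w=map(float,a.split(',')); dlt=R.T@(np.array([x,y,z])-s['eef_pos'])/10
    print(a,'->',dlt.round(2),'twist',round((yaw-w+180)%360-180,1))
E
python3 g.py 621,76.8,180,64.1
```

```text
t 0.55 pos [ 148.  -503.7  231.3] yaw 16.4 j6 -0.22 F [ 0.5  1.1 -0.1] grip 85.3
621,76.8,180,64.1 -> [ 61.75 -42.36   5.13] twist -47.7
```

Request:
step_arm --plan "61.75 -42.36 5.1 -47.7 80;61.75 -42.36 5.1 -47.7 80;61.75 -42.36 5.1 -47.7 80;61.75 -42.36 5.1 -47.7 80;61.75 -42.36 5.1 -47.7 80;61.75 -42.36 5.1 -47.7 80;61.75 -42.36 5.1 -47.7 80;61.75 -42.36 5.1 -47.7 80;61.75 -42.36 5.1 -47.7 80;61.75 -42.36 5.1 -47.7 80" --grip_force 60

```text
time_s: 1.55
eef_pos: [464.2, -115.1, 197.4]
ee_rot: [0.0, 0.848, 0.531, 0.0]
force: [0.8, -2.1, 1.5]
grip_width: 0.802
```

```bash
python3 g.py 621,76.8,180,64.1
```

```text
t 1.55 pos [ 464.2 -115.1  197.4] yaw 64.1 j6 -0.04 F [ 0.8 -2.1  1.5] grip 68.2
621,76.8,180,64.1 -> [24.11  5.72  1.74] twist -0.0
```

Request:
step_arm --plan "24.1 5.7 1.7 0 80;24.1 5.7 1.7 0 80;24.1 5.7 1.7 0 80;24.1 5.7 1.7 0 80;24.1 5.7 1.7 0 80;24.1 5.7 1.7 0 80;24.1 5.7 1.7 0 80;24.1 5.7 1.7 0 80;24.1 5.7 1.7 0 80"

```text
time_s: 2.45
eef_pos: [619.5, 73.7, 180.9]
ee_rot: [0.0, 0.848, 0.53, 0.0]
force: [0.4, -0.7, -0.7]
grip_width: 0.796
```

```bash
cat > w.py <<'E'
import sys
from h import *
n,t,z,x,y=sys.argv[1],sys.argv[2],*map(float,sys.argv[3:6])
c=cam('wrist'); im,d=cams.capture('wrist'); save(n,im)
v,u=np.mgrid[:420,:560]; W=to_world(c,u,v,d)
m=(d>0)&(abs(W[...,2]-z)<8)&(np.hypot(W[...,0]-x,W[...,1]-y)<60)
if t!='-':
    rs=spotter.regions_of('wrist',t)
    for r in rs: print(round(r['conf'],2),np.round(r['extent']))
P=plane(c,u[m],v[m],z)[:,:2].astype(np.float32)
if len(P)>50: r=cv2.minAreaRect(P); print('n',len(P),'mean',P.mean(0).round(1),'rect',np.round(r[0],1),np.round(r[1],1),round(r[2],1))
print('expected px',proj(c,[x,y,z]).round())
E
python3 w.py w1 doming_cube 44 621 76.8; python3 g.py 621,76.8,14,64.1
```

```text
0.8 [356.  88.  73.  66.]
0.74 [445. 310.  54.  33.]
0.66 [412. 226.  78.  70.]
0.61 [281. 191.  51.  60.]
n 2530 mean [620.7  77.8] rect [620.7  77.7] [44.6 44. ] 64.0
expected px [281. 195.]
t 2.55 pos [619.5  73.9 180.9] yaw 64.0 j6 0.39 F [0.1 0.7 0.1] grip 67.8
621,76.8,14,64.1 -> [ 0.32 -0.   16.69] twist -0.1
```

View pics/w1.png

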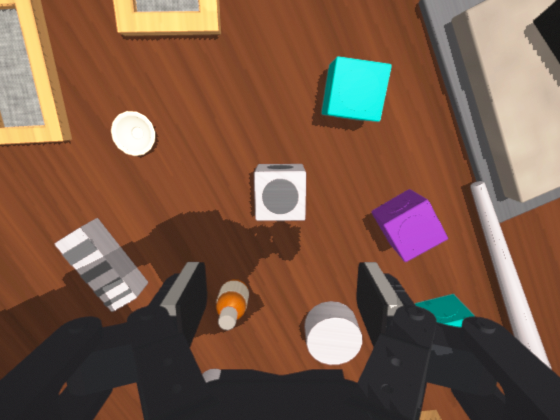

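Wrist view: the steel cube is at (281,191), square to the jaws, and the two cameras agree to 1 mm. Picking it up.

Request:
step_arm --plan "0.35 0 8 -0.1 80;0.35 0 14 -0.1 80;0.35 0 16.7 -0.1 80;0.35 0 16.7 -0.1 80;0.35 0 16.7 -0.1 80;0.35 0 16.7 -0.1 40;0.35 0 16.7 -0.1 40;0.35 0 16.7 -0.1 40;0.35 0 16.7 -0.1 40;0.35 0 16.7 -0.1 40" --grip_force 60

```text
time_s: 3.55
eef_pos: [622.1, 78.0, 15.7]
ee_rot: [0.001, 0.847, 0.531, 0.001]
force: [-1.9, 0.9, 6.0]
grip_width: 0.504
```

Request:
step_arm --plan "0 0 0 0 30;0 0 0 0 30;0 0 0 0 30;0 0 -1 0 30;0 0 -4 0 30;0 0 -9 0 30;0 0 -9 0 30;0 0 -9 0 30"

```text
time_s: 4.35
eef_pos: [621.3, 77.9, 104.3]
ee_rot: [0.0, 0.847, 0.531, 0.001]
force: [-0.1, 0.4, -9.4]
grip_width: 0.504
```

```bash
python3 g.py 611.7,274.1,100,64.8
```

```text
t 4.35 pos [621.3  77.9 104.3] yaw 64.2 j6 0.39 F [-0.1  0.4 -9.4] grip 42.8
611.7,274.1,100,64.8 -> [17.24 -9.41  0.42] twist -0.6
```

Request:
step_arm --plan "17.2 -9.4 0.4 -0.6 30;17.2 -9.4 0.4 -0.6 30;17.2 -9.4 0.4 -0.6 30;17.2 -9.4 0.4 -0.6 30;17.2 -9.4 0.4 -0.6 30;17.2 -9.4 0.4 -0.6 30;17.2 -9.4 0.4 -0.6 30;17.2 -9.4 0.4 -0.6 30"

```text
time_s: 5.15
eef_pos: [611.6, 272.5, 98.7]
ee_rot: [-0.0, 0.845, 0.535, -0.001]
force: [-0.2, 0.2, -7.5]
grip_width: 0.501
```

```bash
python3 w.py w2 cube_rest 14 611.7 274.1; python3 g.py 611.7,274.1,21,64.8
```

```text
0.95 [279. 200. 124. 103.]
n 9099 mean [619.2 291.7] rect [614.3 280.6] [77.7 84.4] 64.8
expected px [280. 215.]
t 5.25 pos [611.8 272.7  99.1] yaw 64.7 j6 0.69 F [-1.   0.  -8.1] grip 42.8
611.7,274.1,21,64.8 -> [ 0.12 -0.06  7.81] twist -0.1
```

View pics/w2.png

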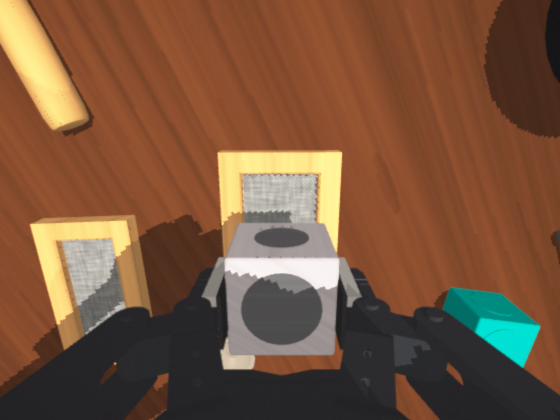

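Wrist view: the cube is held at (282,300), centred on the rest, whose outer edges are at columns 219–341. The wrist data puts the rest's centre 1–3 mm farther along tool x, so I'll aim between the two values.

Request:
step_arm --plan "0.25 -0.06 4 -0.1 30;0.25 -0.06 6 -0.1 30;0.25 -0.06 7.3 -0.1 30;0.25 -0.06 7.5 -0.1 30;0.25 -0.06 7.6 -0.1 30;0.25 -0.06 7.7 -0.1 30;0.25 -0.06 7.7 -0.1 30;0.25 -0.06 7.7 -0.1 30"

```text
time_s: 6.05
eef_pos: [612.4, 276.4, 23.1]
ee_rot: [0.0, 0.844, 0.536, 0.001]
force: [0.6, -0.1, -7.8]
grip_width: 0.504
```

Request:
step_arm --plan "0 0 0.05 0 30;0 0 0.1 0 30;0 0 0.1 0 30"

```text
time_s: 6.35
eef_pos: [612.3, 276.3, 21.8]
ee_rot: [0.0, 0.844, 0.536, 0.0]
force: [-1.3, -0.8, -3.1]
grip_width: 0.505
```

```bash
python3 g.py 612.2,275.4,21,64.8
```

```text
t 6.35 pos [612.3 276.3  21.8] yaw 64.9 j6 0.69 F [-1.3 -0.8 -3.1] grip 42.9
612.2,275.4,21,64.8 -> [-0.08  0.03  0.08] twist 0.1
```

Request:
step_arm --plan "0 0 0.05 0 30;0 0 0.05 0 30;0 0 0.05 0 55;0 0 0.05 0 62;0 0 0.05 0 70;0 0 0.05 0 70;0 0 0.05 0 75;0 0 -1 0 75;0 0 -5 0 75;0 0 -10 0 75"

```text
time_s: 7.35
eef_pos: [611.2, 276.0, 121.5]
ee_rot: [-0.001, 0.844, 0.536, -0.002]
force: [1.8, 0.7, 0.2]
grip_width: 0.749
```

```bash
python3 g.py 602,-89.5,140,64 602,-89.5,140,77; python3 - <<'E'
from h import *
c=cam('wrist'); im,d=cams.capture('wrist'); save('w3',im)
v,u=np.mgrid[:420,:560]; W=to_world(c,u,v,d)
m=(d>0)&(W[...,2]>40)&(W[...,2]<60)&(np.hypot(W[...,0]-612,W[...,1]-275)<40)
print(m.sum(), np.median(W[...,2][m]), np.percentile(W[...,2][m],[5,95]), plane(c,u[m],v[m],50).mean(0))
E
```

```text
t 7.35 pos [611.2 276.  121.5] yaw 64.9 j6 0.69 F [1.8 0.7 0.2] grip 63.7
602,-89.5,140,64 -> [-33.48  14.69  -1.82] twist 0.9
602,-89.5,140,77 -> [-33.48  14.69  -1.82] twist -12.1
4085 51.25072578717413 [49.23467428 52.37660728] [612.65462341 276.35859403  50.        ]
```

View pics/w3.png

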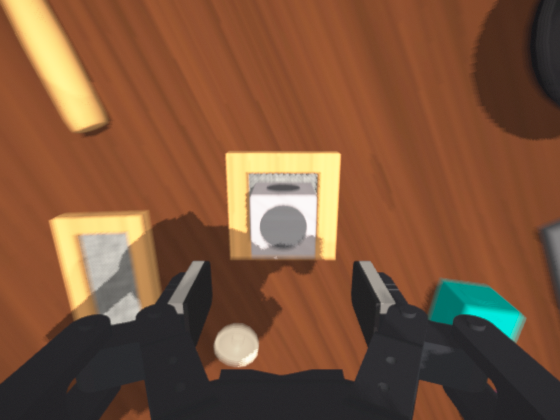

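Wrist view: the cube sits inside the recess at (283,220), with the grey lining visible round it and a clear margin. On to the big disc.

Request:
step_arm --plan "-33.5 14.7 -1.8 45 92;-33.5 14.7 -1.8 45 92;-33.5 14.7 -1.8 45 92;-33.5 14.7 -1.8 45 92;-33.5 14.7 -1.8 45 92;-33.5 14.7 -1.8 45 92;-33.5 14.7 -1.8 45 92;-33.5 14.7 -1.8 45 92;-33.5 14.7 -1.8 45 92;-33.5 14.7 -1.8 45 92"

```text
time_s: 8.4
eef_pos: [603.0, -88.6, 139.6]
ee_rot: [-0.0, 0.985, 0.173, 0.0]
force: [0.6, -0.4, -0.1]
grip_width: 0.918
```

```bash
python3 w.py w4 - 32 602 -89.5;python3 g.py 602,-89.5,12,20
```

```text
n 4071 mean [602.3 -89.7] rect [601.9 -90.1] [58.4 56.8] 18.2
expected px [281. 210.]
t 8.45 pos [603.1 -88.  139.5] yaw 19.9 j6 0.89 F [0.3 0.1 0.2] grip 78.0
602,-89.5,12,20 -> [-0.15  0.11 12.75] twist -0.1
```

Request:
step_arm --plan "-0.15 0.12 5 0 92;-0.15 0.12 10 0 92;-0.15 0.12 12 0 92;-0.15 0.12 12.85 0 92;-0.15 0.12 12.85 0 92;-0.15 0.12 12.85 0 50;-0.15 0.12 12.85 0 50;-0.15 0.12 12.85 0 50;-0.15 0.12 12.85 0 50;-0.15 0.12 12.85 0 50" --grip_force 60

```text
time_s: 9.45
eef_pos: [603.0, -90.6, 13.3]
ee_rot: [0.0, 0.985, 0.173, 0.002]
force: [-1.6, 5.0, 8.2]
grip_width: 0.645
```

Request:
step_arm --plan "0 0 0 0 50;0 0 0 0 50;0 0 -1 0 50;0 0 -4 0 50;0 0 -8 0 50;0 0 -8 0 50;0 0 -8 0 50"

```text
time_s: 10.15
eef_pos: [601.9, -91.1, 91.4]
ee_rot: [0.0, 0.985, 0.173, 0.0]
force: [-0.5, 0.6, -6.0]
grip_width: 0.651
```

```bash
python3 g.py 606.8,-291.2,92,20
```

```text
t 10.15 pos [601.9 -91.1  91.4] yaw 19.9 j6 0.88 F [-0.5  0.6 -6. ] grip 55.4
606.8,-291.2,92,20 -> [-6.34 18.98 -0.05] twist -0.1
```

Request:
step_arm --plan "-6.3 19 0 -0.1 50;-6.3 19 0 -0.1 50;-6.3 19 0 -0.1 50;-6.3 19 0 -0.1 50;-6.3 19 0 -0.1 50;-6.3 19 0 -0.1 50;-6.3 19 0 -0.1 50;-6.3 19 0 -0.1 50"

```text
time_s: 10.95
eef_pos: [607.3, -289.8, 90.2]
ee_rot: [-0.001, 0.985, 0.174, -0.0]
force: [-0.1, -0.2, -5.9]
grip_width: 0.651
```

```bash
python3 w.py w5 - 14 606.8 -291.2; python3 g.py 606.8,-291.2,19,20
```

```text
n 10980 mean [ 625.4 -284.6] rect [ 607.9 -290.9] [96.5 96.8] 71.0
expected px [282. 223.]
t 11.0 pos [ 607.4 -289.9   90.6] yaw 20.1 j6 0.6 F [ 0.7 -0.3 -5.8] grip 54.9
606.8,-291.2,19,20 -> [-0.1   0.1   7.16] twist 0.1
```

View pics/w5.png

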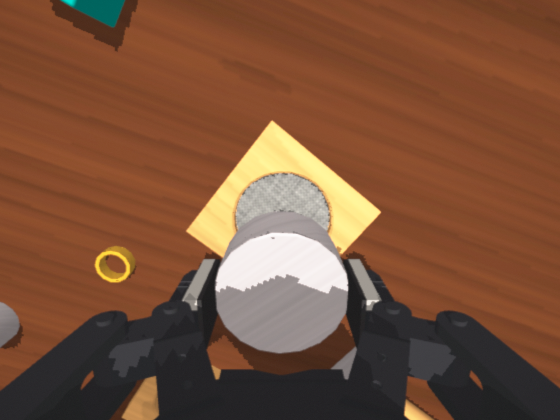

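Wrist view: the disc is held at (282,290) with the recess ahead at (283,212), and both cameras agree on the rest's centre to 1 mm.

Request:
step_arm --plan "-0.05 0.1 4 0 50;-0.05 0.1 6 0 50;-0.05 0.1 6.7 0 50;-0.05 0.1 6.9 0 50;-0.05 0.1 7 0 50;-0.05 0.1 7 0 50;-0.05 0.1 7 0 50"

```text
time_s: 11.7
eef_pos: [607.6, -292.5, 21.9]
ee_rot: [0.001, 0.985, 0.173, 0.001]
force: [-0.0, 0.0, -4.9]
grip_width: 0.652
```

Request:
step_arm --plan "0 0 0.05 0 50;0 0 0.1 0 50;0 0 0.1 0 50"

```text
time_s: 12.0
eef_pos: [607.2, -292.3, 19.8]
ee_rot: [-0.0, 0.985, 0.173, -0.0]
force: [-0.3, 0.1, -6.4]
grip_width: 0.649
```

```bash
python3 g.py 607.2,-291.1,18,20
```

```text
t 12.0 pos [ 607.2 -292.3   19.8] yaw 20.0 j6 0.6 F [-0.3  0.1 -6.4] grip 55.1
607.2,-291.1,18,20 -> [ 0.05 -0.11  0.18] twist -0.0
```

Request:
step_arm --plan "0.05 -0.1 0.05 0 50;0.05 -0.1 0.1 0 50;0.05 -0.1 0.1 0 50"

```text
time_s: 12.3
eef_pos: [607.3, -291.3, 19.4]
ee_rot: [0.0, 0.985, 0.173, 0.0]
force: [-2.6, 0.4, 1.2]
grip_width: 0.653
```

Request:
step_arm --plan "0 0 0.05 0 50;0 0 0.1 0 50;0 0 0.1 0 50"

```text
time_s: 12.6
eef_pos: [607.4, -291.3, 19.3]
ee_rot: [0.0, 0.985, 0.173, 0.0]
force: [-5.9, 2.8, 8.8]
grip_width: 0.65
```

Request:
step_arm --plan "0 0 -0.1 0 50;0 0 -0.1 0 68;0 0 -0.1 0 74;0 0 -0.1 0 80;0 0 -0.1 0 88;0 0 -0.1 0 92;0 0 -1 0 92;0 0 -5 0 92;0 0 -10 0 92;0 0 -10 0 92"

```text
time_s: 13.6
eef_pos: [610.0, -292.9, 126.3]
ee_rot: [0.005, 0.985, 0.174, 0.005]
force: [1.7, 0.5, 0.2]
grip_width: 0.924
```

```bash
python3 w.py w6 - 38 607 -291; python3 g.py 447.2,-102.8,130,20
```

```text
n 4676 mean [ 607.5 -291.9] rect [ 607.  -292.2] [58.5 57.3] 19.7
expected px [275. 220.]
t 13.65 pos [ 608.8 -292.1  122.5] yaw 20.0 j6 0.6 F [-0.6  0.3 -1.1] grip 78.1
447.2,-102.8,130,20 -> [ -8.71 -23.31  -0.94] twist -0.0
```

View pics/w6.png

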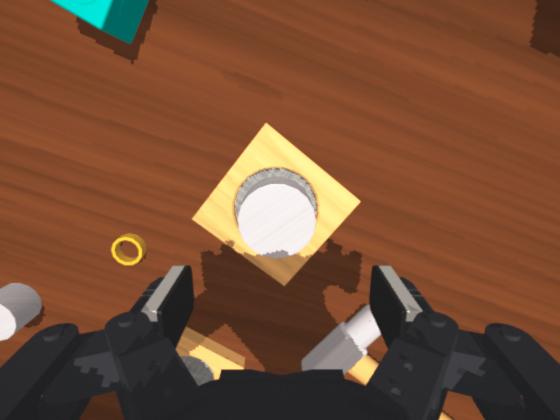

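Wrist view: the big disc lies in its recess at (277,220) with the lining visible round it. Now the small disc.

Request:
step_arm --plan "-8.7 -23.3 -0.9 0 70;-8.7 -23.3 -0.9 0 70;-8.7 -23.3 -0.9 0 70;-8.7 -23.3 -0.9 0 70;-8.7 -23.3 -0.9 0 70;-8.7 -23.3 -0.9 0 70;-8.7 -23.3 -0.9 0 70;-8.7 -23.3 -0.9 0 70;-8.7 -23.3 -0.9 0 70"

```text
time_s: 14.55
eef_pos: [446.5, -102.7, 126.6]
ee_rot: [0.0, 0.985, 0.173, 0.0]
force: [0.0, -0.1, -0.3]
grip_width: 0.697
```

```bash
python3 w.py w7 - 32 447.2 -102.8;python3 g.py 447.2,-102.8,12,20
```

```text
n 1957 mean [ 446.7 -102.9] rect [ 446.3 -103. ] [38.4 37.5] 20.0
expected px [281. 213.]
t 14.6 pos [ 446.4 -102.6  126.6] yaw 19.9 j6 0.74 F [ 0.3 -0.1  0.5] grip 59.5
447.2,-102.8,12,20 -> [ 0.07  0.04 11.46] twist -0.1
```

Request:
step_arm --plan "0.05 0.03 5 0 70;0.05 0.03 9 0 70;0.05 0.03 11 0 70;0.05 0.03 11.45 0 70;0.05 0.03 11.45 0 70;0.05 0.03 11.45 0 30;0.05 0.03 11.45 0 30;0.05 0.03 11.45 0 30;0.05 0.03 11.45 0 30;0.05 0.03 11.45 0 30" --grip_force 60

```text
time_s: 15.6
eef_pos: [447.3, -102.4, 13.9]
ee_rot: [0.001, 0.985, 0.173, 0.001]
force: [-2.2, 0.2, 7.8]
grip_width: 0.418
```

Request:
step_arm --plan "0 0 0 0 30;0 0 0 0 30;0 0 -1 0 30;0 0 -4 0 30;0 0 -8 0 30;0 0 -8 0 30;0 0 -8 0 30"

```text
time_s: 16.3
eef_pos: [446.7, -102.1, 93.3]
ee_rot: [0.001, 0.985, 0.173, 0.001]
force: [0.3, 0.1, -2.5]
grip_width: 0.417
```

```bash
python3 g.py 426,-269,92,20
```

```text
t 16.3 pos [ 446.7 -102.1   93.3] yaw 20.0 j6 0.74 F [ 0.3  0.1 -2.5] grip 35.4
426,-269,92,20 -> [-7.65 14.97  0.14] twist -0.0
```

Request:
step_arm --plan "-7.6 15 0.1 0 30;-7.6 15 0.1 0 30;-7.6 15 0.1 0 30;-7.6 15 0.1 0 30;-7.6 15 0.1 0 30;-7.6 15 0.1 0 30;-7.6 15 0.1 0 30;-7.6 15 0.1 0 30"

```text
time_s: 17.1
eef_pos: [426.5, -267.7, 91.2]
ee_rot: [-0.0, 0.985, 0.174, -0.0]
force: [1.2, -0.4, -2.3]
grip_width: 0.414
```

```bash
python3 w.py w8 - 14 426 -269; python3 g.py 426,-269,20,20
```

```text
n 8768 mean [ 436.3 -264.7] rect [ 426.6 -268.7] [76.5 77.3] 76.9
expected px [282. 222.]
t 17.15 pos [ 426.6 -267.9   91.3] yaw 20.1 j6 0.43 F [-0.6  0.6 -2.9] grip 35.7
426,-269,20,20 -> [-0.09  0.08  7.13] twist 0.1
```

View pics/w8.png

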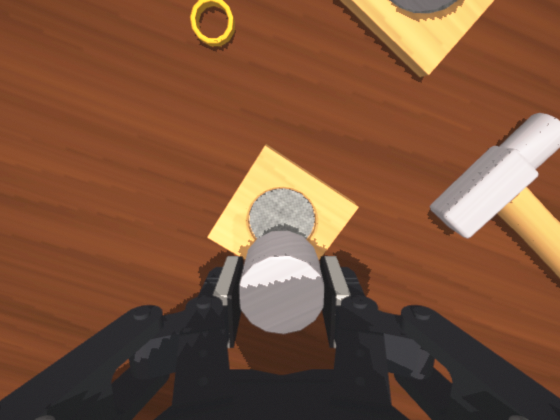

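Wrist view: the small disc is held at (281,290), in line with the recess at (281,215). The hammer at (490,190) is clear of the fingers.

Request:
step_arm --plan "-0.05 0.08 4 0 30;-0.05 0.08 6 0 30;-0.05 0.08 6.6 0 30;-0.05 0.08 6.8 0 30;-0.05 0.08 6.9 0 30;-0.05 0.08 7 0 30;-0.05 0.08 7 0 30;-0.05 0.08 7 0 30"

```text
time_s: 17.95
eef_pos: [426.3, -270.1, 21.8]
ee_rot: [0.0, 0.985, 0.173, 0.0]
force: [-0.2, 0.0, -1.4]
grip_width: 0.417
```

Request:
step_arm --plan "0 0 0.05 0 30;0 0 0.1 0 30;0 0 0.1 0 30"

```text
time_s: 18.25
eef_pos: [426.1, -269.9, 20.3]
ee_rot: [-0.0, 0.985, 0.173, -0.0]
force: [0.4, -0.2, -1.3]
grip_width: 0.415
```

```bash
python3 g.py 426.3,-269,20,20
```

```text
t 18.25 pos [ 426.1 -269.9   20.3] yaw 20.0 j6 0.42 F [ 0.4 -0.2 -1.3] grip 35.3
426.3,-269,20,20 -> [ 0.05 -0.08  0.03] twist -0.0
```

Request:
step_arm --plan "0.04 -0.08 0.04 0 30;0.04 -0.08 0.08 0 30;0.04 -0.08 0.08 0 30"

```text
time_s: 18.55
eef_pos: [426.3, -269.2, 20.0]
ee_rot: [0.0, 0.985, 0.173, 0.0]
force: [-2.4, 0.4, 4.9]
grip_width: 0.416
```

Request:
step_arm --plan "0 0 0.03 0 30;0 0 0.05 0 30;0 0 0.05 0 30"

```text
time_s: 18.85
eef_pos: [426.3, -269.2, 19.9]
ee_rot: [0.0, 0.985, 0.173, 0.0]
force: [-4.8, 1.7, 11.7]
grip_width: 0.416
```

Request:
step_arm --plan "0 0 -0.1 0 30;0 0 -0.1 0 46;0 0 -0.1 0 52;0 0 -0.1 0 60;0 0 -0.1 0 66;0 0 -0.1 0 68;0 0 -1 0 68;0 0 -5 0 68;0 0 -10 0 68;0 0 -10 0 68"

```text
time_s: 19.85
eef_pos: [428.4, -271.0, 125.4]
ee_rot: [0.005, 0.985, 0.174, 0.003]
force: [0.0, 0.2, 0.3]
grip_width: 0.68
```

```bash
python3 w.py w9 - 38 426.3 -269; python3 g.py 427.7,85.1,140,94.6
```

```text
n 2057 mean [ 425.9 -269.8] rect [ 425.6 -269.7] [38.8 37.5] 34.8
expected px [276. 219.]
t 19.9 pos [ 427.4 -270.1  122.4] yaw 20.0 j6 0.43 F [ 0.3  0.8 -0.8] grip 57.7
427.7,85.1,140,94.6 -> [ 12.17 -33.36  -1.93] twist -74.6
```

Request:
step_arm --plan "12.2 -33.4 -1.9 -74.6 65;12.2 -33.4 -1.9 -74.6 65;12.2 -33.4 -1.9 -74.6 65;12.2 -33.4 -1.9 -74.6 65;12.2 -33.4 -1.9 -74.6 65;12.2 -33.4 -1.9 -74.6 65;12.2 -33.4 -1.9 -74.6 65;12.2 -33.4 -1.9 -74.6 65;12.2 -33.4 -1.9 -74.6 65;12.2 -33.4 -1.9 -74.6 65"

```text
time_s: 20.9
eef_pos: [426.3, 87.0, 137.6]
ee_rot: [-0.0, 0.678, 0.735, -0.0]
force: [-0.6, -0.6, 0.1]
grip_width: 0.65
```

```bash
python3 w.py w10 - 32 427.7 85.1;python3 g.py 427.7,85.1,12,94.6
```

```text
n 4364 mean [425.7  87.9] rect [425.9  85.9] [32.  86.4] 4.5
expected px [283. 212.]
t 20.95 pos [426.4  86.6 137.6] yaw 94.5 j6 -0.15 F [ 0.2  0.  -0. ] grip 55.0
427.7,85.1,12,94.6 -> [-0.17  0.13 12.56] twist -0.1
```

Request:
step_arm --plan "-0.1 0.05 5 0 65;-0.1 0.05 10 0 65;-0.1 0.05 12 0 65;-0.1 0.05 12.55 0 65;-0.1 0.05 12.55 0 65;-0.1 0.05 12.55 0 25;-0.1 0.05 12.55 0 25;-0.1 0.05 12.55 0 25;-0.1 0.05 12.55 0 25;-0.1 0.05 12.55 0 25" --grip_force 70

```text
time_s: 21.95
eef_pos: [427.7, 85.5, 14.0]
ee_rot: [0.001, 0.678, 0.735, 0.0]
force: [-3.3, -1.8, 7.8]
grip_width: 0.356
```

Request:
step_arm --plan "0 0 0 0 25;0 0 0 0 25;0 0 -1 0 25;0 0 -4 0 25;0 0 -8 0 25;0 0 -8 0 25;0 0 -8 0 25"

```text
time_s: 22.65
eef_pos: [427.4, 85.6, 93.2]
ee_rot: [0.001, 0.678, 0.735, 0.001]
force: [0.5, 0.4, -5.5]
grip_width: 0.354
```

```bash
python3 g.py 453,272.1,95,66.9
```

```text
t 22.65 pos [427.4  85.6  93.2] yaw 94.6 j6 -0.15 F [ 0.5  0.4 -5.5] grip 30.1
453,272.1,95,66.9 -> [18.38  4.04 -0.18] twist 27.7
```

Request:
step_arm --plan "18.4 4 -0.2 27.7 25;18.4 4 -0.2 27.7 25;18.4 4 -0.2 27.7 25;18.4 4 -0.2 27.7 25;18.4 4 -0.2 27.7 25;18.4 4 -0.2 27.7 25;18.4 4 -0.2 27.7 25;18.4 4 -0.2 27.7 25"

```text
time_s: 23.45
eef_pos: [452.3, 271.0, 94.0]
ee_rot: [-0.0, 0.835, 0.551, -0.001]
force: [0.5, -0.9, -4.8]
grip_width: 0.356
```

```bash
python3 w.py w11 - 14 453 272.1; python3 g.py 453,272.1,20,66.9
```

```text
n 5971 mean [464.5 302.3] rect [458.4 286.5] [88.3 70.3] 66.9
expected px [281. 218.]
t 23.5 pos [452.5 271.1  94.2] yaw 66.8 j6 0.72 F [-0.4 -0.8 -5.3] grip 30.1
453,272.1,20,66.9 -> [0.12 0.01 7.42] twist -0.1
```

View pics/w11.png

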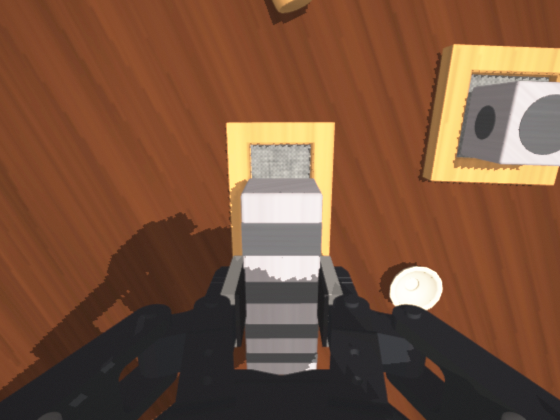

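Wrist view: the bar is held at (282,280), parallel to and centred on its rest (columns 228–334, far edge at row 122). The gripper hides the near end, so I'll check the length direction from the far edge.

```bash
python3 - <<'E'
from h import *
c=cam('wrist'); a=np.radians(66.9); e=np.array([np.cos(a),np.sin(a)])
for px,z,L in [((281,122.5),14,62),((281,144),14,48)]:
    P=plane(c,*px,z)[:2]; print((P-np.array([453,272.1]))@e-L)
# bar far top edge, row ~194 top face far edge; z top = 94-14+32
P=plane(c,282,193.5,94.2-13.9+32)[:2]; T=readout.sense()['eef_pos'][:2]; print('bar centre rel. TCP along', (P-T)@e-43)
E
```

```text
2.9750731718071677
3.208599967709773
bar centre rel. TCP along -0.5761815110647532
```

Request:
step_arm --plan "0.3 0 4 -0.1 25;0.3 0 6.2 -0.1 25;0.3 0 6.9 -0.1 25;0.3 0 7.1 -0.1 25;0.3 0 7.2 -0.1 25;0.3 0 7.3 -0.1 25;0.3 0 7.3 -0.1 25;0.3 0 7.3 -0.1 25"

```text
time_s: 24.3
eef_pos: [454.0, 275.1, 22.0]
ee_rot: [0.0, 0.834, 0.552, 0.0]
force: [-0.1, -0.3, -5.0]
grip_width: 0.358
```

Request:
step_arm --plan "0 0 0.05 0 25;0 0 0.1 0 25;0 0 0.1 0 25"

```text
time_s: 24.6
eef_pos: [453.7, 275.0, 20.5]
ee_rot: [-0.0, 0.834, 0.552, -0.0]
force: [0.2, -0.1, -5.3]
grip_width: 0.354
```

```bash
python3 g.py 453.6,273.5,20,66.9
```

```text
t 24.6 pos [453.7 275.   20.5] yaw 67.0 j6 0.73 F [ 0.2 -0.1 -5.3] grip 30.1
453.6,273.5,20,66.9 -> [-0.14  0.04  0.05] twist 0.1
```

Request:
step_arm --plan "-0.1 0.03 0.05 0 25;-0.1 0.03 0.1 0 25;-0.1 0.03 0.1 0 25"

```text
time_s: 24.9
eef_pos: [453.7, 274.0, 20.0]
ee_rot: [0.0, 0.834, 0.552, 0.0]
force: [-4.1, -1.1, 4.5]
grip_width: 0.356
```

Request:
step_arm --plan "0 0 0.02 0 25;0 0 0.04 0 25;0 0 0.04 0 25"

```text
time_s: 25.2
eef_pos: [453.7, 274.0, 20.0]
ee_rot: [0.0, 0.834, 0.552, 0.0]
force: [-4.8, -2.3, 9.1]
grip_width: 0.355
```

Floor contact is at 20.0, as expected. Releasing now.

Request:
step_arm --plan "0 0 -0.1 0 25;0 0 -0.1 0 40;0 0 -0.1 0 46;0 0 -0.1 0 54;0 0 -0.1 0 60;0 0 -0.1 0 62;0 0 -1 0 62;0 0 -5 0 62;0 0 -10 0 62;0 0 -10 0 62"

```text
time_s: 26.2
eef_pos: [456.5, 275.0, 125.7]
ee_rot: [0.002, 0.834, 0.552, 0.006]
force: [-0.7, 0.4, -1.6]
grip_width: 0.617
```

```bash
python3 g.py 330,0,260,66.9
```

```text
t 26.2 pos [456.5 275.  125.7] yaw 67.0 j6 0.72 F [-0.7  0.4 -1.6] grip 52.4
330,0,260,66.9 -> [-30.15  -0.77 -13.67] twist 0.1
```

Request:
step_arm --plan "-5 0 -8 0 62;-30 -0.8 -13.7 0 62;-30 -0.8 -13.7 0 62;-30 -0.8 -13.7 0 62;-30 -0.8 -13.7 0 62;-30 -0.8 -13.7 0 62;-30 -0.8 -13.7 0 62;-30 -0.8 -13.7 0 62;-30 -0.8 -13.7 0 62;-30 -0.8 -13.7 0 62"

```text
time_s: 27.2
eef_pos: [329.0, 1.7, 255.9]
ee_rot: [-0.0, 0.834, 0.552, -0.0]
force: [-1.1, 0.6, -0.8]
grip_width: 0.622
```

```bash
python3 - <<'E'
from h import *
im,d=cams.capture('top'); c=cam('top'); v,u=np.mgrid[:420,:560]; W=to_world(c,u,v,d)
cv2.imwrite('pics/top1.png',cv2.resize(im[95:330,95:465],None,fx=2.15,fy=2.15,interpolation=cv2.INTER_CUBIC)[:,:,::-1])
for n,p,z in [('cube',(612,275),50),('big',(607,-291),38),('small',(426,-269),38),('bar',(453,273),38),('flask',(526,-5.5),60)]:
    m=(np.hypot(W[...,0]-p[0],W[...,1]-p[1])<60)&(abs(W[...,2]-z)<8)&(d>0)
    if m.sum()<20: print(n,'hidden'); continue
    P=plane(c,u[m],v[m],z)[:,:2].astype(np.float32); r=cv2.minAreaRect(P)
    q=W[m]; k=np.c_[q[:,:2]-q[:,:2].mean(0),np.ones(len(q))]; co=np.linalg.lstsq(k,q[:,2],rcond=None)[0]
    print(n,m.sum(),np.round(r[0],1),np.round(r[1],1),round(r[2],1),'z',co[2].round(1),'tilt deg',np.degrees(co[:2]).round(1))
E
```

```text
cube 504 [612.6 273.2] [47.1 44.3] 64.9 z 50.5 tilt deg [1.  1.8]
big 645 [ 607.  -290.2] [57.7 56.3] 89.5 z 38.4 tilt deg [ 0.6 -1.2]
small 309 [ 426.1 -268. ] [37.6 34.5] 89.5 z 38.0 tilt deg [ 0.6 -3.1]
bar 744 [455.4 272.7] [87.8 32.2] 66.9 z 38.5 tilt deg [-0.2  0.1]
flask 54 [526.4  -6. ] [13.6 13.7] 89.5 z 59.9 tilt deg [2.6 0.8]
```

View pics/top1.png

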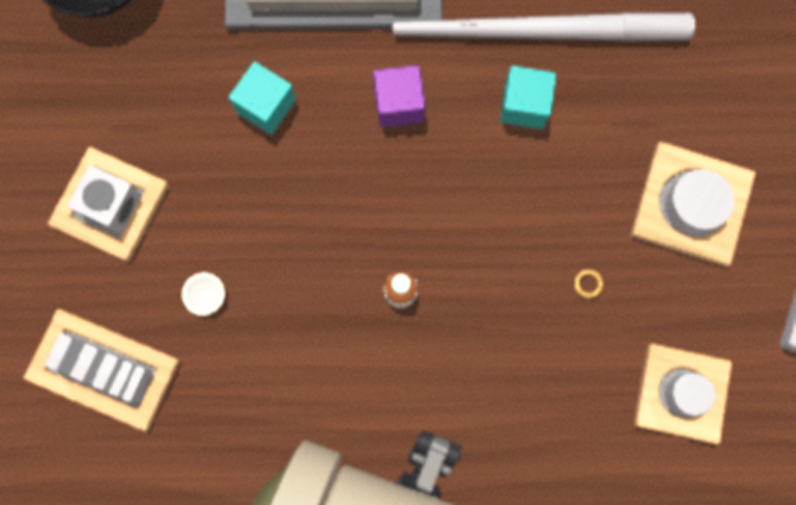

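All four tools sit in their rests at the right heights and the bottle hasn't moved, so I'm handing in.

```bash
python3 -c "
from h import *
print(workorder.finish_job(), readout.sense()['time_s'])"
```

```text
the job is handed in; nothing more can be done
the job is handed in; nothing more can be done
```

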